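# Open the waste caddy by its lever and ease it shut

### The arm

A 6-joint arm with a two-finger parallel gripper is mounted at the origin on a cart in front of the work surface, level with it; the furniture and walls round the work are solid. World frame = base frame: x ahead of the robot, y to its left, z up, the work surface at z = 0. Lengths are in mm, angles in degrees, forces in N, time in s.
With the tool pointing down it reaches from about 300 to 850 mm from the base axis. Payload 4.2 kg.
Tool frame: the origin (TCP) lies on the centre line of the jaws, within the pads' length; the fingertips stand 11 mm ahead of it and the grasp point (between the pads) lies 8 mm behind it; z points along the fingers, y is the direction in which the jaws open and shut (so a half turn about z gives the same grasp; the last joint's range is limited). The gripper opens to 91 mm and grips with 3 to 60 N. Pads are 32 mm wide; open, the fingers measure 118 mm over their backs; the gripper's body (76 mm by 178 mm) begins 60 mm behind the grasp point.
Start: joints at [-75.229, 18.312, 89.639, -0, 72.044, -1.146], TCP at [157.691, -552.97, 224.976] pointing down, gripper open.
Joint ranges: [-177.97, 177.97], [-48.28, 115.42], [12.27, 149.76], [-77.06, 257.06], [2.81, 150.46], [-146.56, 146.56]. Speed limits (degrees/s): [147.25, 147.25, 180, 180, 180, 180].

### API

Orientations are given as [roll, pitch, yaw] about the fixed x, y, z axes, in that order (R = Rz(yaw) Ry(pitch) Rx(roll)).
In Python, from workcell import env, grab_frame gives the robot as it stands. The module is installed in compiled form; this text tells all that it offers.
- The arm moves only by the tool arm_command, never from a script. Its argument "series" is one flat list of numbers, 6 for each row, row after row: the shift along the world's x, y, z each as a share of 400 mm, from -1 to 1, then the turn, a rotation vector about the world's x, y, z each as a share of 45 degrees, from -1 to 1. A call has 1 to 20 rows; each row shifts and turns the commanded pose from where the row before left it; what a row does not reach is not made up. A row lasts 1/12 s, in which the tool goes at most 41.7 mm and 7.16 degrees, less where a joint would pass 70% of its speed; a pose out of reach is approached as far as the arm can. A call with a number of a shift or a turn outside -1 to 1 is refused whole. A call with a gripper value outside its range is refused whole. "hand" is the opening, from 0 (shut) to 1 (fully open), set as the call begins (left out, the last holds). The fingers move at their own pace and stop on an object; "newtons" is the grip in N (left out, the last holds). Time passes only in rows, so rows that do not move let the fingers close. It gives the time, the measured TCP pose, the force and the opening at its end, in the units of the state.
- env.state(): the state, without advancing time (a new reading comes with each control period).
- grab_frame(name): name is "scene" or "top"; returns a dict with "frame" (400x640x3 uint8, red, green, blue), "intrinsics" (3x3 intrinsics, pixels), "R" (3x3) and "t" (3): a world point X has camera coordinates R X + t. Camera axes: x right, y down, z forward; pixel columns grow to the right and rows downward; lengths in mm; the calibration is good to about 2 mm. A picture is of the moment at which its call begins. There is no depth.
- env.job_done(): hands the job in, once; it reports no verdict.
The state is a dict: "time_s": time; "qpos": joint angles; "qvel": joint speeds; "effort": joint torques, N m; "ee_pos": TCP position; "ee_rot": TCP orientation; "force": force on the tool from outside, world axes, zero at the start; "torque": the same for the moment, N m; "gripper_width": finger opening in mm.
Only numpy, scipy, OpenCV 4.12 (cv2) and the standard library are available. Lean on these libraries where they do the work, as an engineer would, in place of code of your own. Each camera call takes 0.05 s, during which the arm holds its last target.

### The job

Press down the lever on the front of the box-shaped waste caddy until its lid is fully up, and keep it up for at least two seconds so that a colleague can drop scraps in. Then ease the lever slowly back up so that the lid comes down without slamming, and take the hand away with the lid shut. Work the caddy by its lever only: do not touch the lid, do not lift, tip or shove either caddy, leave the drum-shaped caddy shut, and leave the jar and the weights alone.

Things in the scene. Friction and masses are not known exactly. Their poses are not given: they have to be found in the camera images.
- box_caddy: Box-shaped steel waste caddy on a black base, shell 150 mm (x) by 190 mm (y), closed lid top 139 mm up; loose, 3.3 kg. Origin: centre of its underside, on the worktop. The lever is at its front (-x); the lid is hinged along the back edge and swings up and back to 290 mm high, so stay in front of the shell. A foot 8 mm thick under the lever, to 195 mm in front of the origin, keeps it from tipping.
- box_caddy_pad (a point): Middle of the top of the box-shaped caddy's lever pad (50 mm wide in y, 42 deep in x, 8 thick): press here. It moves and tilts with the lever. At rest 188 mm in front (-x) of the caddy's origin, level, 100 mm above the worktop; fully down 53 mm above the worktop and 12 mm nearer the shell, tilted 0.42 rad, front edge lowest. Axes at rest as the caddy's.
- box_caddy_lever (a joint): Angle of the box-shaped caddy's lever, rad: 0 up, at rest; 0.42 at its lower stop (48 mm of travel at the pad). It turns about a level axis along y, 73 mm in front of the caddy's origin and 95 mm up, 115 mm behind the pad's middle. 3 to 10 N on the pad moves it; the lid's weight and a light spring push it back up, and the lid slams if it is let go.
- box_caddy_lid (a joint): Angle of the box-shaped caddy's lid, rad: 0 closed, 1.26 fully open. It is linked to the lever and always stands at 3 times the lever's angle: 1 mm of travel at the pad turns it about 0.026 rad.
- box_caddy_cover: The lid panel of the box-shaped caddy, steel, 162 x 200 x 12 mm, about 0.25 kg; not to be touched. Origin: on the hinge axis, in the middle of the shell's back edge, 78 mm behind (+x) the caddy's origin and 130 mm up; the panel runs from it to its own -x.
- drum_caddy: The drum-shaped counter-top waste caddy, of the same steel: a round bin 160 mm across, round lid 172 mm across, its top 140 mm up, with the same lever at its front (-x), the middle of its pad 193 mm in front of the origin and 100 mm up. Loose, about 3.3 kg. Origin: centre of its underside, on the worktop. It stays shut and where it stands; either caddy may be the left one.
- drum_caddy_lid (a joint): Angle of the drum-shaped caddy's lid, rad: 0 closed, grows as it opens, linked to its lever in the same way.
- jam_jar: Loose glass jam jar with a screw lid, 60 mm across and 85 mm high, standing at the left of the box-shaped caddy's lever; leave it alone. Origin: centre of its underside.
- small_weight: Loose brass balance weight with a knob, 29 mm across and 30 mm high, standing at the right of the box-shaped caddy's lever; leave it alone. Origin: centre of its underside.
- large_weight: Loose brass balance weight with a knob, 37 mm across and 35 mm high, standing at the right of the drum-shaped caddy's lever; leave it alone. Origin: centre of its underside.

How it is judged:
By the outcome, as a careful person would: the job done as asked, in the order asked, and still so for the second after the job is handed in, with the robot touching nothing.
It also fails if it takes over 37 s, if anything falls off the work surface, if the arm or the gripper's body presses on something with over 40 N, if the wrist force passes 120 N, or if a joint passes its speed limit or range.

## Working session

There is one attempt and no reset: what is moved stays moved. The work goes in short steps, Python scripts to look and compute and a tool call to move; the robot and the scene stay as the last step left them, time stands still between calls to the robot, and variables do not carry over. Pictures are saved under pics/ and viewed, and the job is handed in when it is done.

Besides the shell and the picture viewer there is one more tool, called after "Call:" in YAML: its name, and indented under it one key for each argument. arm_command: Moves the arm, as the interface text tells. Shift numbers are shares of 400 mm and turn numbers shares of 45 degrees, none past 1 either way. Its arguments: {"type":"object","properties":{"series":{"type":"array"},"hand":{"type":"number"},"newtons":{"type":"number"}},"required":["series"]}

```bash
mkdir -p pics
python3 - <<'E'
from workcell import env, grab_frame
import cv2,numpy as np
s=env.state();print(s)
for n in("scene","top"):
    f=grab_frame(n);cv2.imwrite(f"pics/{n}0.png",f["frame"][:,:,::-1]);np.savez(f"{n}0.npz",**f);print(n,f["intrinsics"],f["R"],f["t"])
E
```

```text
{'time_s': 0.0, 'qpos': array([-7.52291368e+01,  1.83512038e+01,  8.97068366e+01, -1.39652889e-03,
        7.20426786e+01, -1.14599729e+00]), 'qvel': array([ 0.01763045,  0.04349291, -0.10926847, -0.0206605 ,  0.10997498,
        0.00304438]), 'effort': array([ 2.46539734e-03, -4.12453473e+01, -2.31972456e+01,  7.31600309e-02,
        4.57577000e-02, -1.44909723e-04]), 'ee_pos': array([ 157.55839856, -552.48823409,  224.12172288]), 'ee_rot': array([-1.79899275e+02, -6.86913609e-04,  1.59172916e+01]), 'force': array([ 0.34546195, -1.02754678,  0.31562997]), 'torque': array([ 0.01967231, -0.01107052, -0.04577347]), 'gripper_width': 90.91256205931894}
scene [[482.94949477   0.         313.98642164]
 [  0.         482.94949477 201.68340404]
 [  0.           0.           1.        ]] [[ 0.88132185 -0.47222111 -0.01670396]
 [-0.35002932 -0.62870778 -0.69441055]
 [ 0.31741341  0.61784606 -0.71938513]] [-540.48502752  286.1770311  1134.18328917]
top [[478.01379382   0.         323.98515073]
 [  0.         478.01379382 197.94152683]
 [  0.           0.           1.        ]] [[ 0.12494805 -0.99216099  0.00213576]
 [-0.88649065 -0.11260661 -0.44883637]
 [ 0.44555844  0.0541879  -0.89361141]] [ -51.60159805  557.36186302 1519.68151963]
```

View pics/scene0.png

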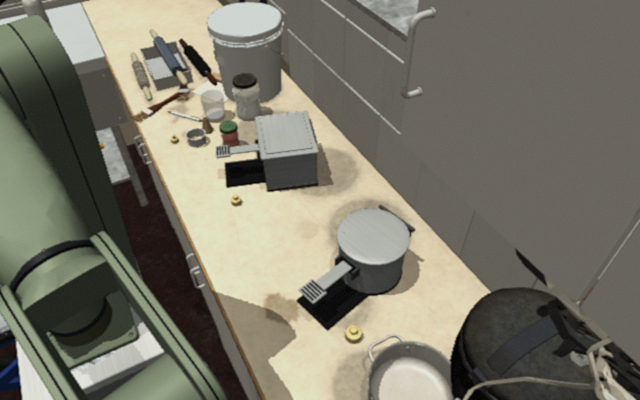

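View pics/top0.png

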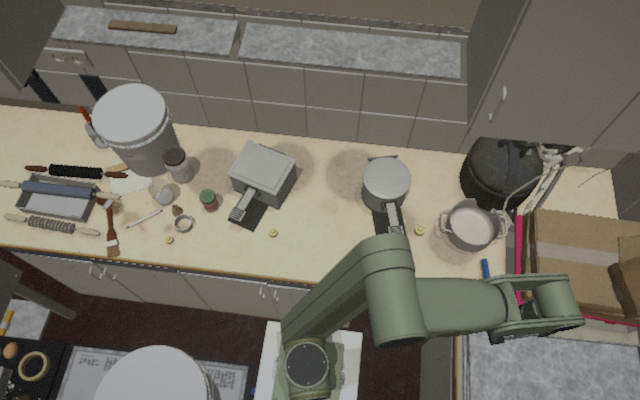

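Box caddy is the left one: pad near scene (223,151) and top (238,212). The drum is to the right. I'll zoom in on the box.

Run:
```python
import cv2,numpy as np
s=cv2.imread("pics/scene0.png")[95:215,190:340];t=cv2.imread("pics/top0.png")[130:250,180:330]
cv2.imwrite("pics/z0.png",cv2.resize(s,None,fx=5,fy=5,interpolation=cv2.INTER_CUBIC));cv2.imwrite("pics/z1.png",cv2.resize(t,None,fx=5,fy=5,interpolation=cv2.INTER_CUBIC))
```

```text
(no output)
```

View pics/z0.png

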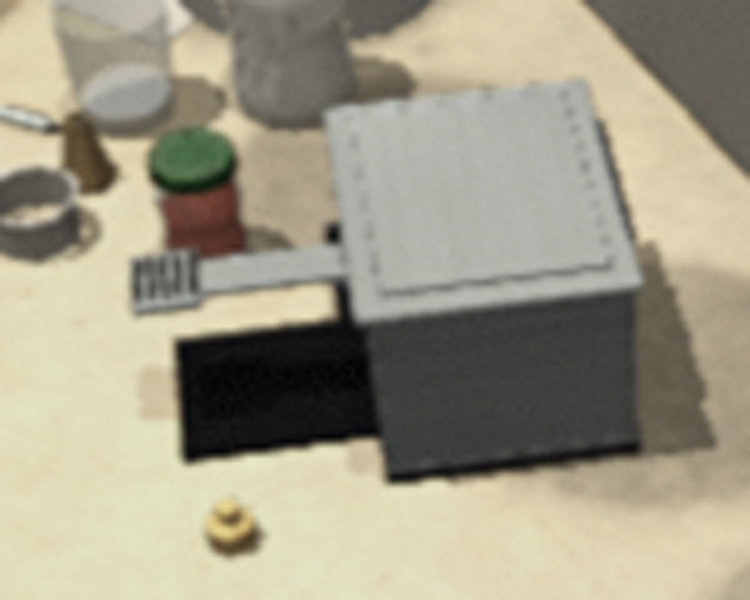

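View pics/z1.png

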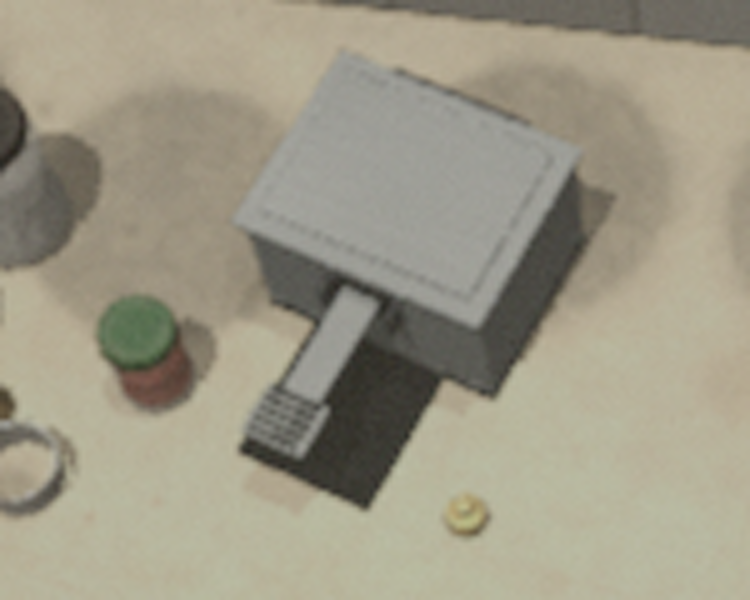

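```bash
cat > h.py <<'E'
import numpy as np
C={n:dict(np.load(f"{n}0.npz")) for n in("scene","top")}
def ray(n,uv):
    c=C[n];d=c["R"].T@np.linalg.inv(c["intrinsics"])@np.array([*uv,1.]);return -c["R"].T@c["t"],d
def plane(n,uv,z):
    o,d=ray(n,uv);return o+d*(z-o[2])/d[2]
def two(a,b):
    o1,d1=ray("scene",a);o2,d2=ray("top",b);s=np.linalg.lstsq(np.c_[d1,-d2],o2-o1,rcond=None)[0]
    p,q=o1+d1*s[0],o2+d2*s[1];return (p+q)/2,np.linalg.norm(p-q)
def proj(n,X):
    c=C[n];v=c["intrinsics"]@(c["R"]@X+c["t"]);return v[:2]/v[2]
zs=lambda p:(np.array(p)-2)/5+[190,95]
zt=lambda p:(np.array(p)-2)/5+[180,130]
E
python3 - <<'E'
from h import *
np.set_printoptions(precision=1,suppress=True)
# order: front-left, back-left, back-right, front-right
S=[(326,110),(583,82),(640,285),(365,322)];T=[(236,222),(342,50),(580,150),(480,326)]
for nm,f,L in(("scene",zs,S),("top",zt,T)):
    P=np.array([plane(nm,f(p),137) for p in L]);c=P.mean(0)
    ax=(P[1]-P[0]+P[2]-P[3]);ay=P[0]-P[3]+P[1]-P[2]
    print(nm,P[:,:2].tolist(),c,np.degrees(np.arctan2(ax[1],ax[0])),np.degrees(np.arctan2(-ay[0],ay[1])),np.linalg.norm(ax)/2,np.linalg.norm(ay)/2)
for a,b in zip(S,T): print(two(zs(a),zt(b)))
print("pad",two(zs((166,279)),zt((288,424))),plane("scene",zs((166,279)),100),plane("top",zt((288,424)),100))
print("foot", [plane("scene",zs(p),8) for p in((176,340),(185,460))],[plane("top",zt(p),8) for p in((240,452),(368,506))])
print("jar top",plane("scene",zs((192,158)),85),plane("top",zt((139,331)),85))
print("sw",plane("scene",zs((231,525)),15),plane("top",zt((467,514)),15))
E
```

```text
scene [[612.2305692549928, 372.0842685079457], [760.8270975151694, 320.9249191107252], [699.854304733237, 135.5000446943875], [553.4696062393075, 181.7938912183664]] [656.6 252.6 137. ] -18.282048812106584 -17.676153543721004 155.3311378415585 197.16625132223066
top [[607.6472021984705, 370.72723251300687], [759.4864189507366, 324.8312880740818], [696.9451961666109, 138.71754884272772], [548.0082790405057, 185.78620643741505]] [653. 255. 137.] -17.17545732826623 -18.225573403496856 157.40767130455225 195.32641073304913
(array([610.2, 371.3, 136.5]), np.float64(4.087179993428412))
(array([762.9, 326.1, 132.6]), np.float64(1.0981382794904935))
(array([701. , 139.5, 132.6]), np.float64(2.380240666719327))
(array([553.5, 187.3, 130.8]), np.float64(4.438573368509371))
pad (array([478. , 312.2, 100. ]), np.float64(7.259085119865436)) [481.7 314.6 100. ] [474.1 311.4 100. ]
foot [array([493.1, 366.4,   8. ]), array([459. , 262.1,   8. ])] [array([487.3, 364.9,   8. ]), array([457. , 263.8,   8. ])]
jar top [542.4 435.8  85. ] [539.  435.8  85. ]
sw [461.1 191.4  15. ] [457.  190.5  15. ]
```

Call:
arm_command:
  series: [0.015,0.04,0,0,0,0.06,0.031,0.083,0,0,0,0.125,0.031,0.083,0,0,0,0.125,0.031,0.083,0,0,0,0.125,0.031,0.083,0,0,0,0.125,0.031,0.083,0,0,0,0.125,0.031,0.083,0,0,0,0.125,0.031,0.083,0,0,0,0.125,0.031,0.083,0,0,0,0.125,0.031,0.083,0,0,0,0.125,0.031,0.083,0,0,0,0.125,0.031,0.083,0,0,0,0.125,0.031,0.083,0,0,0,0.125,0.031,0.083,0,0,0,0.125,0.031,0.083,0,0,0,0.125,0.031,0.083,0,0,0,0.125,0.031,0.083,0,0,0,0.125,0.031,0.083,0,0,0,0.125,0.031,0.083,0,0,0,0.125,0.031,0.083,0,0,0,0.125]
  hand: 0

```text
time_s: 1.77
ee_pos: [399.2, 95.7, 224.8]
ee_rot: [-180.0, 0.0, 125.8]
force: [0.4, -0.9, -0.2]
gripper_width: 0.5
```

Call:
arm_command:
  series: [0.0285,0.077,0,0,0,0.115,0.0285,0.077,0,0,0,0.115,0.0285,0.077,0,0,0,0.115,0.0285,0.077,0,0,0,0.115,0.0285,0.077,0,0,0,0.115,0.0285,0.077,0,0,0,0.115,0.0285,0.077,0,0,0,0.115,0,0,-0.05,0,0,0,0,0,-0.05,0,0,0,0,0,-0.05,0,0,0,0,0,-0.04,0,0,0,0,0,-0.02,0,0,0,0,0,0,0,0,0,0,0,0,0,0,0]

```text
time_s: 2.93
ee_pos: [479.2, 309.4, 141.0]
ee_rot: [-180.0, -0.0, 161.7]
force: [0.0, -0.2, 0.7]
gripper_width: 0.5
```

Run:
```python
from workcell import env, grab_frame
import cv2
s=env.state();print(s["qpos"],s["ee_pos"],s["ee_rot"],s["force"])
o=[]
for n,(x,y) in(("scene",(190,65)),("top",(180,130))):
    f=grab_frame(n)["frame"][:,:,::-1];cv2.imwrite(f"pics/{n}1.png",f)
    o.append(cv2.resize(f[y:y+150,x:x+130],None,fx=3,fy=3,interpolation=cv2.INTER_CUBIC))
cv2.imwrite("pics/z2.png",cv2.hconcat(o))
```

```text
[ 3.16953070e+01  2.16336657e+01  9.74474145e+01  4.62584284e-03
  6.09299098e+01 -4.00183610e+01] [479.18684891 309.44036808 141.04699762] [-1.79994183e+02 -1.01630240e-02  1.61711420e+02] [ 0.04510446 -0.22001875  0.72457167]
```

View pics/z2.png

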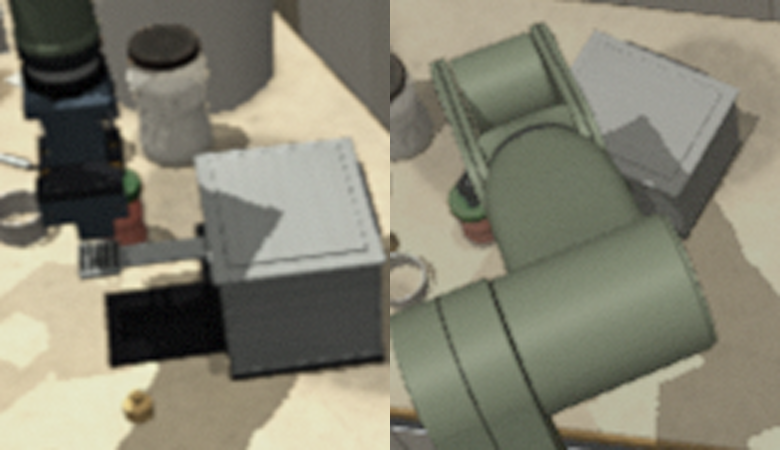

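The fingertips are about 30 mm above the pad and centred on it. I'll go down to just above contact.

Call:
arm_command:
  series: [0,0.002,-0.015,0,0,0,0,0.002,-0.02,0,0,0,0,0,-0.015,0,0,0,0,0,-0.01,0,0,0,0,0,-0.005,0,0,0,0,0,-0.0025,0,0,0,0,0,-0.0025,0,0,0,0,0,-0.0025,0,0,0,0,0,0,0,0,0]

```text
time_s: 3.78
ee_pos: [479.1, 311.1, 112.0]
ee_rot: [180.0, 0.0, 161.7]
force: [0.2, -0.3, -0.5]
gripper_width: 0.4
```

Call:
arm_command:
  series: [0,0,-0.0025,0,0,0,0,0,-0.0015,0,0,0,0,0,-0.0034,-0.0046,-0.0141,0,0,0,-0.0034,-0.0046,-0.0141,0,0,0,-0.0034,-0.0046,-0.0141,0,0,0,-0.0034,-0.0046,-0.0141,0,0,0,-0.0034,-0.0046,-0.0141,0,0,0,-0.0034,-0.0046,-0.0141,0,0,0,-0.0034,-0.0046,-0.0141,0,0,0,-0.0034,-0.0046,-0.0141,0,0,0,-0.0034,-0.0046,-0.0141,0]

```text
time_s: 4.7
ee_pos: [478.5, 311.5, 98.8]
ee_rot: [179.9, 6.0, 161.7]
force: [-3.4, 0.3, 5.5]
gripper_width: 0.5
```

```bash
cat > look.py <<'E'
import sys
from workcell import env, grab_frame
import cv2
s=env.state();print(s["time_s"],s["ee_pos"],s["ee_rot"],s["force"])
f=grab_frame("scene")["frame"][:,:,::-1];cv2.imwrite(f"pics/s_{sys.argv[1]}.png",f)
cv2.imwrite(f"pics/z_{sys.argv[1]}.png",cv2.resize(f[50:210,190:350],None,fx=3.5,fy=3.5,interpolation=cv2.INTER_CUBIC))
E
python3 look.py a
```

```text
4.7 [478.48566417 311.45196586  98.84938627] [179.92688143   5.98860256 161.68329843] [-3.43693136  0.33663869  5.53323001]
```

View pics/z_a.png

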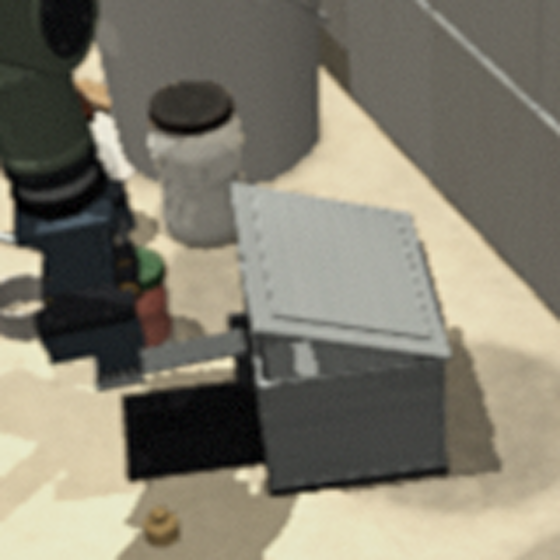

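Call:
arm_command:
  series: [-0.0003,0.0001,-0.0034,-0.0046,-0.0141,0,-0.0003,0.0001,-0.0034,-0.0046,-0.0141,0,-0.0003,0.0001,-0.0034,-0.0046,-0.0141,0,-0.0003,0.0001,-0.0034,-0.0046,-0.0141,0,-0.0003,0.0001,-0.0034,-0.0046,-0.0141,0,-0.0003,0.0001,-0.0034,-0.0046,-0.0141,0,-0.0003,0.0001,-0.0034,-0.0046,-0.0141,0,-0.0003,0.0001,-0.0034,-0.0046,-0.0141,0,-0.0003,0.0001,-0.0034,-0.0046,-0.0141,0,0.0004,-0.0001,-0.0034,-0.0046,-0.0141,0,0.0004,-0.0001,-0.0034,-0.0046,-0.0141,0,0.0004,-0.0001,-0.0034,-0.0046,-0.0141,0,0.0004,-0.0001,-0.0034,-0.0046,-0.0141,0,0.0004,-0.0001,-0.0034,-0.0046,-0.0141,0,0.0004,-0.0001,-0.0034,-0.0046,-0.0141,0,0.0004,-0.0001,-0.0034,-0.0046,-0.0141,0,0.0004,-0.0001,-0.0034,-0.0046,-0.0141,0,0.0004,-0.0001,-0.0034,-0.0046,-0.0141,0]

```text
time_s: 6.25
ee_pos: [480.3, 311.0, 74.4]
ee_rot: [179.9, 18.2, 161.7]
force: [0.3, -1.9, 4.2]
gripper_width: 0.6
```

```bash
python3 look.py b
```

```text
6.25 [480.29496071 310.98449994  74.40286801] [179.88782542  18.1590035  161.71769092] [ 0.28100195 -1.91175326  4.24955117]
```

View pics/z_b.png

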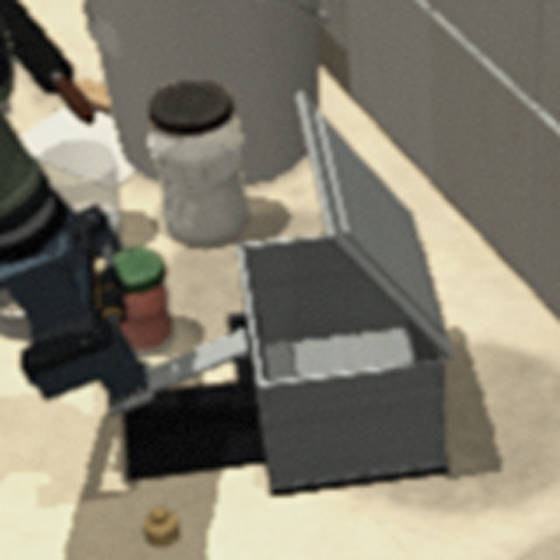

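Call:
arm_command:
  series: [0.0007,-0.0002,-0.0034,-0.0046,-0.0141,0,0.0007,-0.0002,-0.0034,-0.0046,-0.0141,0,0.0007,-0.0002,-0.0034,-0.0046,-0.0141,0,0.0007,-0.0002,-0.0034,-0.0046,-0.0141,0,0.0007,-0.0002,-0.0034,-0.0046,-0.0141,0,0.0007,-0.0002,-0.0034,-0.0046,-0.0141,0,0.0007,-0.0002,-0.0034,-0.0046,-0.0141,0,0.0007,-0.0002,-0.0034,-0.0046,-0.0141,0,0.0007,-0.0002,-0.0034,-0.0046,-0.0141,0,0,0,0,0,0,0]

```text
time_s: 7.13
ee_pos: [482.1, 310.6, 63.3]
ee_rot: [179.8, 24.2, 161.7]
force: [-6.3, -1.4, 16.7]
gripper_width: 0.6
```

The force rose to 17 N, so the lever should be at its stop. I'll check the picture.

```bash
python3 look.py c; python3 -c "
from h import *
import math
o=np.array([657.6,253,0]);y=-math.radians(18);ex=np.array([math.cos(y),math.sin(y),0]);ey=np.array([-ex[1],ex[0],0])
for a in(1.15,1.2,1.26):
  for s in(100,-100):
    P=o+ex*(78-162*math.cos(a))+ey*s+np.array([0,0,130+162*math.sin(a)]);print(a,(proj('scene',P)-[190,50])*3.5)
"
```

```text
7.1333 [482.05089211 310.59001116  63.34086249] [179.84714514  24.17418792 161.68528504] [-6.34865194 -1.44205971 16.65056281]
1.15 [321.51177988  76.2571616 ]
1.15 [357.49831576 219.39746985]
1.2 [330.4192125   71.82633614]
1.2 [367.43978745 214.63773054]
1.26 [341.4023892  67.021918 ]
1.26 [379.68795302 209.45075816]
```

View pics/z_c.png

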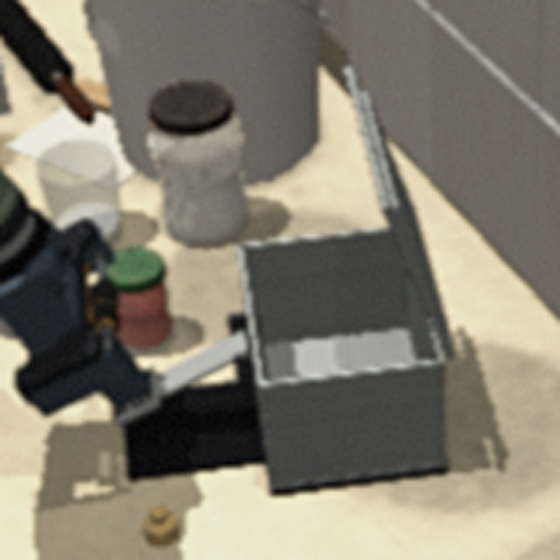

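The lid edge is at (348,68) and (387,207), which matches the prediction for 1.26 rad. Now I'll hold it there.

Call:
arm_command:
  series: [0,0,0,0,0,0,0,0,0,0,0,0,0,0,0,0,0,0,0,0,0,0,0,0,0,0,0,0,0,0,0,0,0,0,0,0,0,0,0,0,0,0,0,0,0,0,0,0,0,0,0,0,0,0,0,0,0,0,0,0,0,0,0,0,0,0,0,0,0,0,0,0,0,0,0,0,0,0,0,0,0,0,0,0,0,0,0,0,0,0,0,0,0,0,0,0,0,0,0,0,0,0,0,0,0,0,0,0,0,0,0,0,0,0,0,0,0,0,0,0]

```text
time_s: 8.85
ee_pos: [482.1, 310.6, 63.3]
ee_rot: [179.8, 24.1, 161.6]
force: [-7.8, -1.0, 17.1]
gripper_width: 0.4
```

Call:
arm_command:
  series: [0,0,0,0,0,0,0,0,0,0,0,0,0,0,0,0,0,0,0,0,0,0,0,0,0,0,0,0,0,0,0,0,0,0,0,0,0,0,0,0,0,0,0,0,0,0,0,0,0,0,0,0,0,0,0,0,0,0,0,0,0,0,0,0,0,0,0,0,0,0,0,0]

```text
time_s: 9.85
ee_pos: [482.1, 310.6, 63.3]
ee_rot: [179.8, 24.1, 161.6]
force: [-7.9, -0.4, 16.9]
gripper_width: 0.1
```

Call:
arm_command:
  series: [-0.0004,0.0001,0.002,0.0028,0.0085,0,-0.0004,0.0001,0.002,0.0028,0.0085,0,-0.0004,0.0001,0.002,0.0028,0.0085,0,-0.0004,0.0001,0.002,0.0028,0.0085,0,-0.0004,0.0001,0.002,0.0028,0.0085,0,-0.0004,0.0001,0.002,0.0028,0.0085,0,-0.0004,0.0001,0.002,0.0028,0.0085,0,-0.0004,0.0001,0.002,0.0028,0.0085,0,-0.0004,0.0001,0.002,0.0028,0.0085,0,-0.0004,0.0001,0.002,0.0028,0.0085,0,-0.0004,0.0001,0.002,0.0028,0.0085,0,-0.0004,0.0001,0.002,0.0028,0.0085,0,-0.0004,0.0001,0.002,0.0028,0.0085,0,-0.0004,0.0001,0.002,0.0028,0.0085,0,-0.0004,0.0001,0.002,0.0028,0.0085,0,-0.0002,0.0001,0.002,0.0028,0.0085,0,-0.0002,0.0001,0.002,0.0028,0.0085,0,-0.0002,0.0001,0.002,0.0028,0.0085,0,-0.0002,0.0001,0.002,0.0028,0.0085,0,-0.0002,0.0001,0.002,0.0028,0.0085,0]

```text
time_s: 11.52
ee_pos: [479.1, 311.2, 77.5]
ee_rot: [179.9, 15.9, 161.7]
force: [-0.8, 3.3, 3.9]
gripper_width: 0.7
```

Call:
arm_command:
  series: [-0.0002,0.0001,0.002,0.0028,0.0085,0,-0.0002,0.0001,0.002,0.0028,0.0085,0,-0.0002,0.0001,0.002,0.0028,0.0085,0,-0.0002,0.0001,0.002,0.0028,0.0085,0,-0.0002,0.0001,0.002,0.0028,0.0085,0,-0.0002,0.0001,0.002,0.0028,0.0085,0,-0.0002,0.0001,0.002,0.0028,0.0085,0,-0.0002,0.0001,0.002,0.0028,0.0085,0,-0.0002,0.0001,0.002,0.0028,0.0085,0,-0.0002,0.0001,0.002,0.0028,0.0085,0,0,0,0.002,0.0028,0.0085,0,0,0,0.002,0.0028,0.0085,0,0,0,0.002,0.0028,0.0085,0,0,0,0.002,0.0028,0.0085,0,0,0,0.002,0.0028,0.0085,0,0,0,0.002,0.0028,0.0085,0,0,0,0.002,0.0028,0.0085,0,0,0,0.002,0.0028,0.0085,0]

```text
time_s: 13.02
ee_pos: [478.1, 311.3, 91.8]
ee_rot: [180.0, 8.7, 161.7]
force: [-2.5, 2.2, 4.6]
gripper_width: 0.5
```

```bash
python3 look.py d
```

```text
13.0167 [478.06131852 311.34017998  91.77500386] [179.95232355   8.65132254 161.69806146] [-2.49155263  2.2305943   4.62601945]
```

View pics/z_d.png

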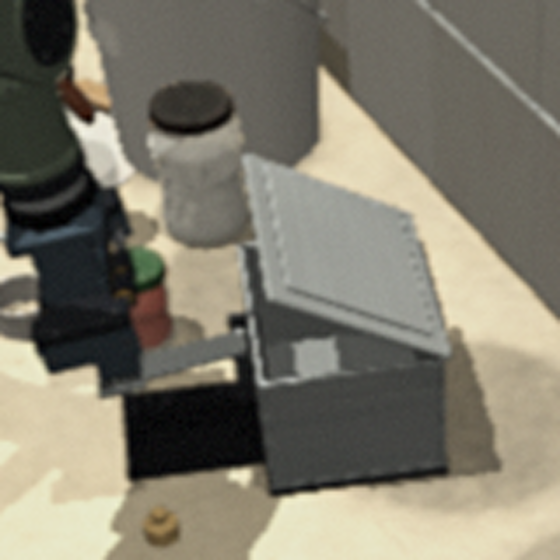

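Call:
arm_command:
  series: [0,0,0.0016,0.002,0.0061,0,0,0,0.0016,0.002,0.0061,0,0,0,0.0016,0.002,0.0061,0,0,0,0.0016,0.002,0.0061,0,0,0,0.0016,0.002,0.0061,0,0,0,0.0016,0.002,0.0061,0,0,0,0.0016,0.002,0.0061,0,0,0,0.0016,0.002,0.0061,0,0,0,0.0016,0.002,0.0061,0,0,0,0.0016,0.002,0.0061,0,0.0001,0,0.0016,0.002,0.0061,0,0.0001,0,0.0016,0.002,0.0061,0,0.0001,0,0.0016,0.002,0.0061,0,0.0001,0,0.0016,0.002,0.0061,0,0.0001,0,0.0016,0.002,0.0061,0,0.0001,0,0.0016,0.002,0.0061,0,0.0001,0,0.0016,0.002,0.0061,0,0.0001,0,0.0016,0.002,0.0061,0]

```text
time_s: 14.57
ee_pos: [478.7, 311.3, 103.3]
ee_rot: [180.0, 3.5, 161.7]
force: [-3.9, -0.9, 4.7]
gripper_width: 0.3
```

Call:
arm_command:
  series: [0.0001,0,0.001,0.0013,0.0038,0,0.0001,0,0.001,0.0013,0.0038,0,0.0001,0,0.001,0.0013,0.0038,0,0.0001,0,0.001,0.0013,0.0038,0,0.0001,0,0.001,0.0013,0.0038,0,0.0001,0,0.001,0.0013,0.0038,0,0.0001,0,0.0008,0.001,0.003,0,0.0001,0,0.0008,0.001,0.003,0,0.0001,0,0.0008,0.001,0.003,0,0.0001,0,0.0008,0.001,0.003,0]

```text
time_s: 15.4
ee_pos: [479.1, 311.3, 107.0]
ee_rot: [179.9, 1.9, 161.7]
force: [-3.5, -1.4, 6.0]
gripper_width: 0.4
```

Call:
arm_command:
  series: [0,0,0.0006,0.0007,0.002,0,0,0,0.0006,0.0007,0.002,0,0,0,0.0006,0.0007,0.002,0,0,0,0.0006,0.0007,0.002,0,0,0,0.0006,0.0007,0.002,0,0,0,0.0006,0.0007,0.002,0,0,0,0.0006,0.0007,0.002,0,0,0,0.0006,0.0007,0.002,0,0,0,0.0006,0.0007,0.002,0,0,0,0.0006,0.0007,0.002,0,0,0,0.0006,0.0007,0.002,0,0,0,0.0006,0.0007,0.002,0,0,0,0.0006,0.0007,0.002,0,0,0,0.0006,0.0007,0.002,0,0,0,0.0006,0.0007,0.002,0,0,0,0.0006,0.0007,0.002,0,0,0,0.0006,0.0007,0.002,0,0,0,0.0006,0.0007,0.002,0,0,0,0.0006,0.0007,0.002,0,0,0,0.0006,0.0007,0.002,0]

```text
time_s: 17.07
ee_pos: [478.8, 311.8, 111.4]
ee_rot: [179.9, -0.1, 161.7]
force: [-0.2, 0.5, -0.3]
gripper_width: 0.2
```

```bash
python3 look.py e
```

```text
17.0667 [478.75495639 311.84736258 111.39203159] [ 1.79873771e+02 -1.05488629e-01  1.61682866e+02] [-0.18982669  0.52287917 -0.30429919]
```

View pics/z_e.png

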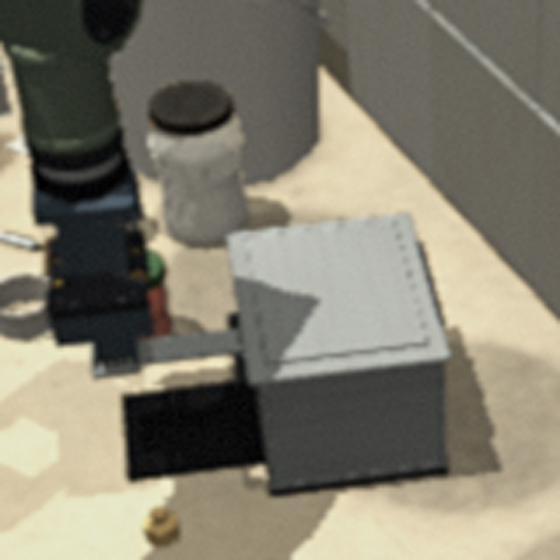

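The lid is shut and the force is zero. I'll retreat upward, slowly at first and then faster.

Call:
arm_command:
  series: [0,0,0.002,0,0,0,0,0,0.003,0,0,0,0,0,0.005,0,0,0,0,0,0.01,0,0,0,0,0,0.02,0,0,0,0,0,0.03,0,0,0,0,0,0.04,0,0,0,-0.02,0,0.05,0,0,0,-0.03,0,0.05,0,0,0,-0.03,0,0.04,0,0,0,-0.02,0,0.02,0,0,0,0,0,0,0,0,0,0,0,0,0,0,0]

```text
time_s: 18.2
ee_pos: [439.1, 311.6, 220.2]
ee_rot: [179.8, 0.0, 161.7]
force: [0.7, 0.3, -1.0]
gripper_width: 0.9
```

```bash
python3 look.py f
python3 - <<'E'
import cv2
a=cv2.imread("pics/scene0.png");b=cv2.imread("pics/s_f.png")
cv2.imwrite("pics/cmp.png",cv2.hconcat([cv2.resize(i[80:220,190:330],None,fx=2.8,fy=2.8) for i in(a,b)]))
# shift of dark-foot/box region
g=lambda i:cv2.cvtColor(i,6)
for n,(x,y,w,h) in dict(box=(255,110,70,85),foot=(222,155,45,40),sw=(225,190,25,22),jar=(216,116,26,34),drum=(330,200,90,100),lw=(340,320,30,28)).items():
    r=cv2.matchTemplate(g(b)[y-6:y+h+6,x-6:x+w+6],g(a)[y:y+h,x:x+w],5);m=cv2.minMaxLoc(r);print(n,m[3][0]-6,m[3][1]-6,round(m[1],3))
E
```

```text
18.2 [439.05934944 311.56079889 220.16089421] [1.79839889e+02 1.50530517e-02 1.61731729e+02] [ 0.72054606  0.28668523 -0.98664   ]
box 0 0 0.929
foot 0 0 0.947
sw 0 0 0.58
jar 0 0 0.955
drum 0 0 1.0
lw 0 0 0.999
```

View pics/cmp.png

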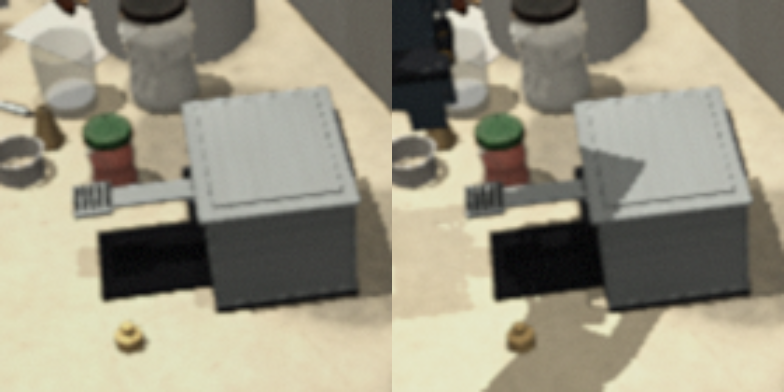

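Nothing has moved except the shadows. The lid is shut and the hand is clear of everything.

```bash
python3 -c "
from workcell import env
print(env.job_done())"
```

```text
the job is handed in; nothing more can be done
None
```

I opened the box-shaped caddy by its lever, held the lid fully up for about 2.7 s, then eased it shut and took the hand away. The job was handed in at about 18 s, within the 37 s limit.

- **Opening:** I pressed the pad with closed fingertips, tilting the hand with the lever as it went down. At the stop the upward force on the fingers was 17 N. The lid edge was within about 8 pixels, in an enlarged picture, of where it should be when fully open.
- **Closing:** I let the lever up over about 7 s, slowing towards the end. The force was about zero when the lid was shut.
- **Last check:** The scene camera showed the lid shut, the hand about 110 mm above the lever and no force on it. Comparing pictures from before and after showed 0 pixels of shift for both caddies, the jar and both weights.
- **Weak result:** The match for the small weight was poor (0.58), which I put down to the arm's shadow on it. It still showed no shift, and it looked to be in the same place in the picture.

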